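# Find the socket for the mould clamp's nut and nip it up

## Task

The plaster press mould is clamped between two boards by a threaded rod with a hex nut at each end; the nut at the end nearer the robot has to be tightened. Try the sockets from the tray on that nut to find the one that fits it snugly (the smallest that goes over it), standing any that you try and reject back upright in the tray, and push the right one fully home on the nut. Then turn the nut clockwise with it until it comes up tight, and finish there: still gripping the socket, seated on the nut.

Things in the scene. Friction and masses are not known exactly. Their poses are not given: they have to be found in the camera images.
- clamp: the press mould in its clamp, fixed to the bench: two white plaster halves between two plywood boards 300 x 140 mm, the upper board's top 108 mm above the bench. Origin at the centre of its footprint on the bench; its x axis runs along the boards, from the rod nearer the robot (125 mm on the -x side) to the other (125 mm on the +x side). It is turned by up to about 0.4 rad.
- rod_a: one of the two vertical threaded rods (16 to 20 mm thick) with a square steel plate washer 50 x 50 x 4 mm lying on the upper board; its end stands 8 mm proud of its nut. Origin on the rod's axis at bench level. It may be at either end of the clamp; the one nearer the robot carries the nut to tighten.
- rod_b: the other threaded rod, at the other end of the clamp, described as rod_a.
- nut_a_foot (a point): hex nut of rod_a: 24 to 30 mm across flats (find out by trying), 15 to 18 mm high, top edges chamfered. Point: centre of its underside, on the washer 112 mm above the bench; z up, x square to a flat (repeats every 60 degrees), turns with the nut. A socket is home when its origin is here, rim on the washer; one too small stops on top of the nut, at least 12 mm higher.
- nut_b_foot (a point): hex nut of rod_b: 24 to 30 mm across flats (find out by trying), 15 to 18 mm high, top edges chamfered. Point: centre of its underside, on the washer 112 mm above the bench; z up, x square to a flat (repeats every 60 degrees), turns with the nut. A socket is home when its origin is here, rim on the washer; one too small stops on top of the nut, at least 12 mm higher.
- nut_a (a joint): turn of the nut on rod_a, rad: grows as the nut is turned clockwise seen from above, and stops dead at 1.0, where it is tight; starts at 0.3 to 0.6. It needs about 0.2 N m to turn and stays where it is left. The nut does not move down measurably.
- nut_b (a joint): turn of the nut on rod_b, as for nut_a.
- socket_small: the smallest of three bright steel sockets: round, 34 mm outside, 64 mm long, 0.24 kg, upright in the tray, mouth down; its place in the row changes. Origin: centre of the lower rim, z up. Hex opening in the underside 25.5 mm across flats, 36 mm deep, a flat square to its x axis (repeats every 60 degrees); solid above, with a 12.7 mm square drive hole in the top.
- socket_middle: the middle one of three bright steel sockets: round, 38 mm outside, 64 mm long, 0.29 kg, upright in the tray, mouth down; its place in the row changes. Origin: centre of the lower rim, z up. Hex opening in the underside 28.5 mm across flats, 36 mm deep, a flat square to its x axis (repeats every 60 degrees); solid above, with a 12.7 mm square drive hole in the top.
- socket_large: the largest of three bright steel sockets: round, 42 mm outside, 64 mm long, 0.35 kg, upright in the tray, mouth down; its place in the row changes. Origin: centre of the lower rim, z up. Hex opening in the underside 31.5 mm across flats, 36 mm deep, a flat square to its x axis (repeats every 60 degrees); solid above, with a 12.7 mm square drive hole in the top.
- tray: shallow wooden tray, fixed to the bench, 290 x 100 mm outside, walls 6 mm thick and 16 mm high, floor 6 mm above the bench. Origin at the centre of its underside, x along its length; the sockets stand on its floor in a row along x, about 85 mm apart.
- brush_pot: bystander: white pot of paint brushes, 76 mm across, pot 95 mm and brushes some 210 mm high, origin at the centre of its underside.
- bottle: bystander: clear drinking bottle with a black cap, 72 mm across, 190 mm high, origin at the centre of its underside.
- ratchet: bystander: steel ratchet handle lying on the bench, about 245 mm long and 37 mm high, origin under the middle of its bar.
There are look-alikes about, which are no part of the job. Leave any black look-alike of the socket_large alone.

How it is judged:
By the outcome, as a careful person would: the job done as asked, in the order asked, and still so for the second after the job is handed in, while the arm keeps its last pose, push and grip.
It also fails if it takes over 64 s, if anything falls off the work surface, if the arm or the gripper's body presses on something with over 40 N, if the wrist force passes 120 N, or if a joint passes its speed limit or range.

## Robot

A 6-joint arm with a two-finger parallel gripper is mounted at the origin on the work surface. World frame = base frame: x ahead of the robot, y to its left, z up, the work surface at z = 0. Lengths are in mm, angles in rad, forces in N, time in s.
With the tool pointing down it reaches from about 275 to 850 mm from the base axis. Payload 5.2 kg.
Tool frame: the origin (TCP) lies at the very end of the fingers, on their centre line; the grasp point (between the pads) lies 19 mm behind it; z points along the fingers, y is the line along which they close (so a half turn about z gives the same grasp; the last joint's range is limited). The gripper opens to 85 mm and grips with 20 to 120 N. Pads are 22 mm wide; open, the fingers measure 114 mm over their backs; the gripper's body (76 mm by 85 mm) begins 54 mm behind the grasp point. The pads swing forward as they close: fully open they stand 13 mm farther back than shut.
Start: joints at [1.02, 0.259, 1.535, -0, 1.348, -0.203], TCP at [187.435, 517.081, 231.31] pointing down, gripper open.
Joint ranges: [-3.14, 3.14], [-0.91, 2.08], [0.19, 2.58], [-1.22, 4.36], [0.22, 2.71], [-3.12, 3.12]. Speed limits (rad/s): [2.57, 2.57, 3.14, 3.14, 3.14, 3.14].

## Interface

Orientations are given as a rotation vector (axis times angle).
In Python, from cell import ctrl, capture, hand_in, models gives the robot as it stands. The module is installed in compiled form; this text tells all that it offers.
- The arm moves only by the tool carry_out, never from a script. Its argument "deltas" is text: rows parted by semicolons, each of 7 numbers parted by spaces: the shift along the tool's x, y, z in m, then the turn, a rotation vector about the tool's x, y, z in rad, then the finger opening in m, from 0 to 0.0854. A call has 1 to 20 rows; each row shifts and turns the commanded pose from where the row before left it, along the tool's axes as they then stand; what a row does not reach is not made up. A row lasts 1/12 s, in which the tool goes at most 41.7 mm and 7.16 degrees, less where a joint would pass 70% of its speed; a pose out of reach is approached as far as the arm can. A call is refused whole if a number of a shift passes 0.0417 or a number of a turn 0.125, either way. A call with a gripper value outside its range is refused whole. The fingers move at their own pace and stop on an object; the grip force is fixed at half the most. Time passes only in rows, so rows that do not move let the fingers close. It gives the time, the measured TCP pose, the force, the opening and the grip force at its end, in the units of the state.
- ctrl.observe(): the state, without advancing time (a new reading comes with each control period).
- capture(name): name is "scene" or "side" or "wrist"; returns a dict with "frame" (420x560x3 uint8, red, green, blue), "vertical_fov" (degrees; the focal length in pixels is half the picture's height over the tangent of half this angle, whatever the lens; pixels are square), "cx", "cy" (the principal point, pixels), "extrinsics" (4x4, takes a point from camera to world coordinates). Camera axes: x right, y down, z forward; pixel columns grow to the right and rows downward; lengths in mm; the calibration is good to about 2 mm. A picture is of the moment at which its call begins. There is no depth.
- hand_in(): hands the job in; it is judged then, once.
Trained networks look in a picture, given as the dict that the camera call returned (one of the last four; its "shot" number tells which), for a name from the list of things; names that differ only in an ending like _2 or _b are one class to them, and where a whole thing is asked for, a point or a joint stands for the part that bears it (a point fixed in the world has none). Each returns a list of dicts, best first, with "score" (0 to 1); they miss things now and then, are a little off and sometimes report something else, mostly with a low value. They report only what shows in the picture. A call takes as long as a camera call. They do not tell look-alikes from the thing itself.
- models.spot_in(name, picture): "location" ([column, row] in pixels, amid what is visible of it).
- models.cut_out(name, picture): "pixels" (420x560 bool, what is visible of it) and "location" ([column, row] in pixels, amid what is visible of it).
The state is a dict: "time": time; "q": joint angles; "joint_velocities": joint speeds; "joint_torque": joint torques, N m; "eef_pos": TCP position; "tcp_rot": TCP orientation; "wrist_force": force on the tool from outside, world axes, zero at the start; "torque": the same for the moment, N m; "finger_gap": finger opening in mm; "finger_force": force on a finger pad.
Only numpy, scipy, OpenCV 4.12 (cv2) and the standard library are available. Lean on these libraries where they do the work, as an engineer would, in place of code of your own. Each camera call takes 0.05 s, during which the arm holds its last target. There are 200 camera calls.

## Working session

There is one attempt and no reset: what is moved stays moved. The work goes in short steps, Python scripts to look and compute and a tool call to move; the robot and the scene stay as the last step left them, time stands still between calls to the robot, and variables do not carry over. Pictures are saved under pics/ and viewed, at most 10 in all, crops included, and the job is handed in when it is done.

Besides the shell and the picture viewer there is one more tool, called after "Emit:" as name(argument=value, ...), one argument or row to a line, values as JSON. carry_out: Moves the arm, as the interface text tells. Its arguments: {"type":"object","properties":{"deltas":{"type":"string"}},"required":["deltas"]}

```bash
mkdir -p pics; cat > h.py <<'E'
import numpy as np, cv2
from cell import ctrl, capture, hand_in, models
def K(p):
    h,w=p["frame"].shape[:2]; f=h/2/np.tan(np.radians(p["vertical_fov"])/2); return f,p["cx"],p["cy"]
def ray(p,uv,z):
    f,cx,cy=K(p); T=np.array(p["extrinsics"]); d=T[:3,:3]@np.array([(uv[0]-cx)/f,(uv[1]-cy)/f,1]); o=T[:3,3]
    return o+d*(z-o[2])/d[2]
def proj(p,X):
    f,cx,cy=K(p); T=np.array(p["extrinsics"]); c=T[:3,:3].T@(np.array(X,float)-T[:3,3]); return np.array([cx+f*c[0]/c[2],cy+f*c[1]/c[2]])
def save(p,n): cv2.imwrite(f"pics/{n}.png",p["frame"][:,:,::-1])
E
python3 - <<'E'
from h import *
np.set_printoptions(precision=1,suppress=True)
s=ctrl.observe(); print(s["time"],s["eef_pos"],s["tcp_rot"],s["wrist_force"])
ims=[]
for n in ["scene","side","wrist"]:
    p=capture(n); ims.append(p["frame"]); print(n,K(p),np.array(p["extrinsics"]).tolist())
    for t,z in [("clamp",108),("rod_a",136),("nut_a_foot",120),("socket_small",70),("socket_middle",70),("socket_large",70),("tray",10),("brush_pot",90),("bottle",100),("ratchet",20)]:
        for r in models.spot_in(t,p)[:3]:
            if r["score"]>.2: print(t,round(r["score"],2),np.array(r["location"]),ray(p,r["location"],z)[:2])
    save(p,n+"0")
E
```

```text
0.0 [187.2 516.6 230.5] [-0.5 -3.1  0. ] [0.7 0.3 0.9]
scene (np.float64(493.8284741078014), 280.2959823311974, 207.5999583331709) [[-0.7728594026880597, 0.5445886574167974, -0.32574765983752785, 1014.7269168948001], [0.6345040400296261, 0.6709842520190701, -0.3836466560892871, 560.943509852244], [0.00964193252093742, -0.5031931316655457, -0.8641201915138209, 1257.1578855413086], [0.0, 0.0, 0.0, 1.0]]
clamp 0.93 [267.3 227.9] [647.3  77. ]
rod_a 0.7 [248.4 126.3] [ 490.7 -206.3]
rod_a 0.68 [295.3 188.4] [522.8  42.4]
nut_a_foot 0.58 [235.6 252.9] [757.8  87.3]
nut_a_foot 0.45 [265.5 225. ] [649.4  72.4]
socket_small 0.7 [196.9 152.1] [ 638.5 -269.7]
socket_middle 0.52 [221.5 139.8] [ 554.7 -261.1]
socket_large 0.81 [248.5 124.8] [ 456. -256.]
socket_large 0.74 [268.  101.7] [ 350.4 -291.8]
tray 0.62 [221.8 150.9] [ 556.4 -266.7]
brush_pot 0.58 [356.9 317.9] [626.9 398.9]
brush_pot 0.43 [198.2 153.6] [ 645.  -248.9]
bottle 0.73 [178.4 195.3] [ 770.9 -159.3]
ratchet 0.8 [419.5 300.6] [444.1 459.5]
side (np.float64(509.46027478968637), 278.7084190291561, 205.82777770382654) [[0.75553266
[... 510 characters left out ...]
.2 -290.5]
socket_large 0.63 [310.4 359.7] [ 313.4 -328.5]
tray 0.65 [358.7 316.8] [ 504.8 -287. ]
tray 0.65 [323.5 171.9] [862.5 182.3]
brush_pot 0.8 [219.8 149.5] [623.2 397.5]
bottle 0.69 [395.  217.5] [ 749.2 -177.9]
bottle 0.45 [359.1 314.5] [ 446.  -330.2]
ratchet 0.93 [166.6 186.9] [440.6 424.7]
wrist (np.float64(314.32791045626277), 282.64256076587293, 210.20783876155204) [[0.34091776161977083, 0.9031852072465075, 0.2608286050709309, 120.39239969786263], [0.9400926217414537, -0.3272467084471995, -0.09557957081799938, 541.2393039701805], [-0.0009707519994503405, 0.27778782050614853, -0.9606419647397249, 372.8543742989947], [0.0, 0.0, 0.0, 1.0]]
ratchet 0.57 [354.6 353.2] [437.4 528.9]
```

View pics/scene0.png

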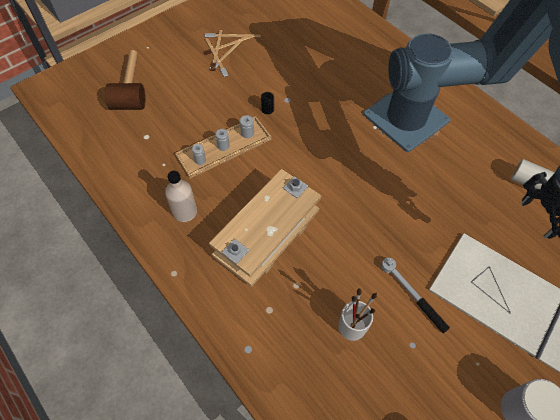

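View pics/side0.png

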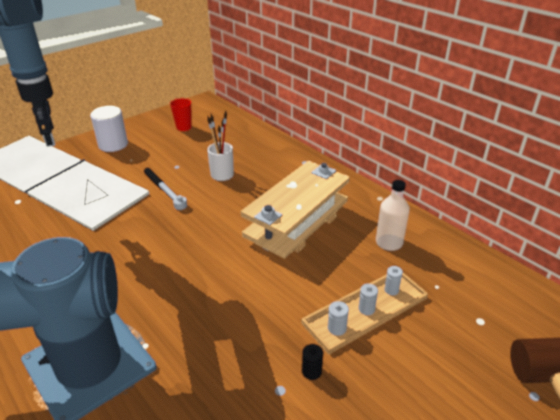

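The scene picture shows three sockets in the tray at (248,125), (222,140) and (197,152), with the black look-alike at (268,102). The near nut is at (295,188). The side picture agrees: near nut at (267,218), sockets at (335,319), (368,299) and (393,280).

```bash
cat >> h.py <<'E'
def tri(obs):
    A=np.zeros((3,3));b=np.zeros(3);L=[]
    for p,uv in obs:
        f,cx,cy=K(p);T=np.array(p["extrinsics"]);d=T[:3,:3]@np.array([(uv[0]-cx)/f,(uv[1]-cy)/f,1]);d/=np.linalg.norm(d)
        P=np.eye(3)-np.outer(d,d);A+=P;b+=P@T[:3,3];L.append((P,T[:3,3]))
    X=np.linalg.solve(A,b);return X,[np.linalg.norm(P@(X-o)) for P,o in L]
E
python3 - <<'E'
from h import *
from scipy.spatial.transform import Rotation as R
np.set_printoptions(precision=1,suppress=True)
a=capture("scene");b=capture("side")
for t in ["rod_a","socket_small","socket_middle","socket_large","clamp","tray","brush_pot","bottle"]:
    ra=[r for r in models.cut_out(t,a)[:3] if r["score"]>.3]; rb=[r for r in models.cut_out(t,b)[:3] if r["score"]>.3]
    for i in ra:
        for j in rb:
            X,e=tri([(a,i["location"]),(b,j["location"])])
            if max(e)<12: print(t,i["score"],j["score"],X,e[0],i["pixels"].sum(),j["pixels"].sum())
s=ctrl.observe();print(R.from_rotvec(s["tcp_rot"]).as_matrix())
w=capture("wrist");T=np.array(w["extrinsics"]);Rt=R.from_rotvec(s["tcp_rot"]).as_matrix()
print("cam in tool",Rt.T@(T[:3,3]-s["eef_pos"]),(Rt.T@T[:3,:3]))
E
```

```text
rod_a 0.65 0.56 [758.5  85.4 105.3] 2.1783419509095436 388 204
rod_a 0.59 0.56 [ 556.5 -105.5  286.2] 2.006316181984131 260 204
socket_small 0.51 0.93 [ 623.6 -276.4   36.7] 3.0472105938344485 214 422
socket_middle 0.57 0.84 [ 537.4 -274.9   36.9] 1.8060502443535895 248 476
socket_large 0.75 0.7 [ 333.2 -311.1   33.1] 4.109563695068235 265 690
socket_large 0.67 0.63 [ 438.2 -275.2   34.5] 2.0635621278512284 283 562
clamp 0.66 0.68 [627.7  50.5  55.3] 0.8081942571843264 5953 5582
brush_pot 0.89 0.69 [626.3 403.3  83.7] 0.09307845726437992 1218 1202
bottle 0.85 0.75 [ 767.1 -162.    78.2] 4.636633964535188 1044 1678
[[-0.9  0.3  0. ]
 [ 0.3  0.9  0. ]
 [ 0.   0.  -1. ]]
cam in tool [  71.3   -0.1 -141.5] [[-0.  -1.  -0.3]
 [ 1.   0.  -0. ]
 [ 0.  -0.3  1. ]]
```

Emit:
carry_out(
  deltas="-0.012 -0.01 0 0 0 0 0.085;-0.0265 -0.0212 0 0 0 0 0.085;-0.0265 -0.0212 0 0 0 0 0.085;-0.0265 -0.0212 0 0 0 0 0.085;-0.0265 -0.0212 0 0 0 0 0.085;-0.0265 -0.0212 0 0 0 0 0.085;-0.0265 -0.0212 0 0 0 0 0.085;-0.0265 -0.0212 0 0 0 0 0.085;-0.0265 -0.0212 0 0 0 0 0.085;-0.0265 -0.0212 0 0 0 0 0.085;-0.0265 -0.0212 0 0 0 0 0.085;-0.0265 -0.0212 0 0 0 0 0.085;-0.0265 -0.0212 0 0 0 0 0.085;-0.0265 -0.0212 0 0 0 0 0.085;-0.0265 -0.0212 0 0 0 0 0.085;-0.0265 -0.0212 0 0 0 0 0.085;-0.0265 -0.0212 0 0 0 0 0.085;-0.0265 -0.0212 -0.01 0 0 -0.1 0.085;0 0 0 0 0 -0.11 0.085;0 0 0 0 0 -0.11 0.085",
)

```text
time: 4.27
eef_pos: [497.3, 9.1, 241.6]
tcp_rot: [0.041, 3.14, -0.001]
wrist_force: [-0.0, 0.6, 0.7]
finger_gap: 85.0
finger_force: 0.0
```

```bash
python3 - <<'E'
from h import *
np.set_printoptions(precision=2,suppress=True)
s=ctrl.observe();print(s["time"],s["eef_pos"],s["tcp_rot"],s["q"])
w=capture("wrist")
for t,z in [("rod_a",130),("nut_a_foot",120),("clamp",108)]:
    for r in models.cut_out(t,w)[:2]: print(t,r["score"],r["location"],ray(w,r["location"],z),r["pixels"].sum())
cv2.imwrite("pics/nut1.png",cv2.resize(w["frame"],(800,600),interpolation=cv2.INTER_CUBIC)[:,:,::-1])
np.save("nut1.npy",w,allow_pickle=True)
E
```

```text
4.2667 [497.32   9.06 241.56] [ 0.04  3.14 -0.  ] [-0.21  0.16  1.64 -0.    1.34 -1.75]
rod_a 0.56 [303.5, 213.7] [502.74  26.28 130.  ] 3041
clamp 0.58 [320.0, 263.1] [559.23  43.02 108.  ] 23144
```

View pics/nut1.png

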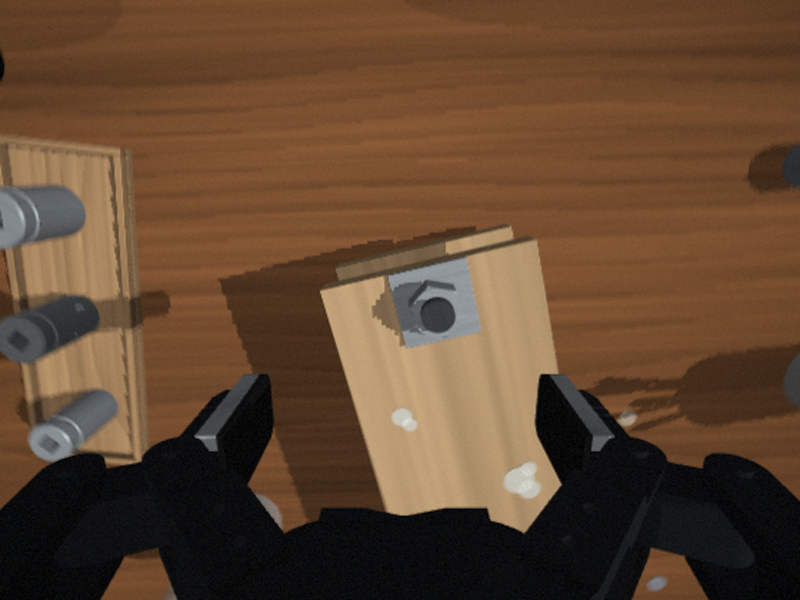

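```bash
python3 - <<'E'
from h import *
np.set_printoptions(precision=2,suppress=True)
w=np.load("nut1.npy",allow_pickle=True).item()
print(ray(w,(306,220),136.5))
c=[ray(w,np.array(q)/1.4286,112)for q in [(388,276),(467,258),(480,331),(405,348)]];print(np.array(c),np.mean(c,0))
E
```

```text
[506.24  27.91 136.5 ]
[[488.54  -0.69 112.  ]
 [478.51  48.02 112.  ]
 [526.17  56.97 112.  ]
 [536.65   8.62 112.  ]] [507.47  28.23 112.  ]
```

Emit:
carry_out(
  deltas="-0.005 0.01 0.024 0 0 0 0.085;-0.0045 0.0092 0.024 0 0 0 0.085;0 0 0.023 0 0 0 0.085;0 0 0 0 0 0 0.085;0 0 0 0 0 0 0.085",
)

```text
time: 4.88
eef_pos: [505.0, 30.8, 169.7]
tcp_rot: [-0.045, -3.138, -0.001]
wrist_force: [0.3, -0.6, 0.6]
finger_gap: 85.2
finger_force: 0.0
```

```bash
python3 - <<'E'
from h import *
np.set_printoptions(precision=2,suppress=True)
s=ctrl.observe();print(s["time"],s["eef_pos"],s["tcp_rot"],s["q"])
w=capture("wrist");np.save("nut2.npy",w,allow_pickle=True)
c=proj(w,(507,28,125));print(c)
u,v=[int(x) for x in c];print(u-50,v-45)
cr=w["frame"][v-45:v+45,u-50:u+50]
cr=cv2.resize(cr,(800,720)[:1]+(720,),interpolation=cv2.INTER_CUBIC)[:600]
cv2.imwrite("pics/nut2.png",cr[:,:,::-1])
E
```

```text
4.8833 [504.97  30.78 169.69] [-0.04 -3.14 -0.  ] [-0.16  0.23  1.73 -0.    1.18 -1.7 ]
[278.44 240.09]
228 195
```

View pics/nut2.png

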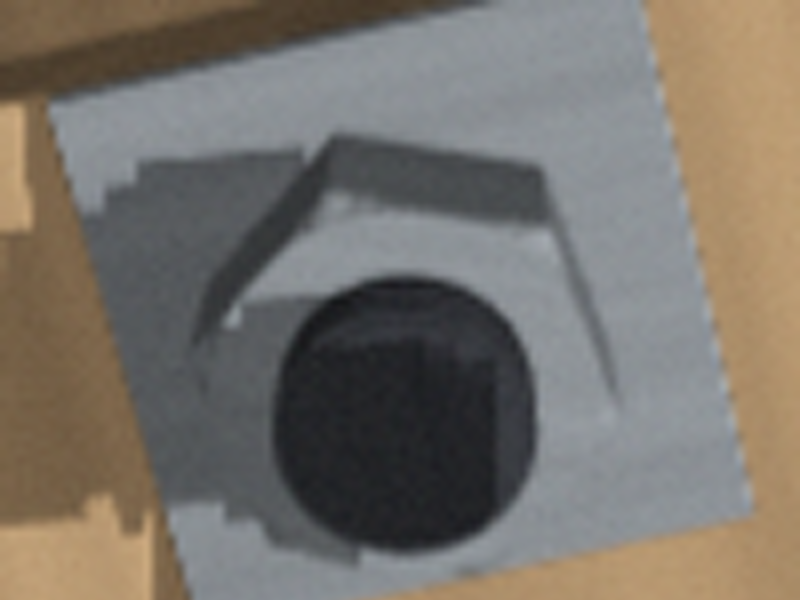

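Close-up of the near nut: its base corners are at about (335,133), (542,165), (197,345) and (618,400) in the 8x crop. The rod top is centred at about (405,412).

```bash
python3 - <<'E'
from h import *
from scipy.optimize import least_squares
np.set_printoptions(precision=2,suppress=True)
w=np.load("nut2.npy",allow_pickle=True).item()
W=lambda q,z: ray(w,np.array(q)/8+np.array([228,195])-0.0,z)
P=np.array([W(q,112)[:2] for q in [(197,342),(335,133),(542,165),(618,402)]]);print(P,np.linalg.norm(np.diff(P,axis=0),axis=1))
for z in (135,138): print("rod",W((405,412),z), np.linalg.norm(W((273,412),z)-W((537,412),z)))
c=[W(q,112) for q in [(50,102),(638,-3),(755,515)]];print(np.array(c),(c[0]+c[2])/2)
# edges: A-B line and right edge
f=lambda p:np.concatenate([P[i]-(p[:2]+p[2]*np.array([np.cos(p[3]+s*i*np.pi/3),np.sin(p[3]+s*i*np.pi/3)])) for i in range(4)])
for s in (1,-1):
  r=least_squares(f,[507,28,15,np.arctan2(*(P[0]-[507,28])[::-1])]);print(s,r.x,"AF",r.x[2]*3**.5,r.fun)
  print("flat normal deg mod60",(np.degrees(r.x[3])+30)%60)
E
```

```text
[[509.89  10.25]
 [491.82  22.65]
 [495.07  39.69]
 [516.35  45.8 ]] [21.91 17.35 22.14]
rod [507.23  28.24 135.  ] 19.91924221690093
rod [505.99  28.32 138.  ] 19.58051103655471
[[488.5   -0.69 112.  ]
 [481.02  47.74 112.  ]
 [527.17  57.53 112.  ]] [507.84  28.42 112.  ]
1 [499.68  30.31   8.48  -1.77] AF 14.687236178560093 [ 11.86 -11.75 -14.24  -2.07 -12.64   6.65  15.02   7.17]
flat normal deg mod60 48.78425533452159
-1 [511.43  28.16  19.09  -1.75] AF 33.07309515862388 [ 1.79  0.89 -1.66  1.01 -1.73 -0.75  1.6  -1.16]
flat normal deg mod60 49.96782047236992
```

Emit:
carry_out(
  deltas="0.003 -0.017 0 0 0 0 0.085;0.0065 -0.0342 0 0 0 0 0.085;0.0065 -0.0342 0 0 0 0 0.085;0.0065 -0.0342 0 0 0 0 0.085;0.0065 -0.0342 0 0 0 0 0.085;0.0065 -0.0342 0 0 0 0 0.085;0.0065 -0.0342 0 0 0 0 0.085;0.0065 -0.0342 0.01 0 0 0 0.085;0.0065 -0.0342 0.02 0 0 0 0.085;0.0035 -0.017 0.02 0 0 0 0.085;0 0 0 0 0 0 0.085;0 0 0 0 0 0 0.085",
)

```text
time: 5.93
eef_pos: [438.8, -276.7, 121.0]
tcp_rot: [0.049, 3.141, 0.0]
wrist_force: [-0.2, -0.0, -0.3]
finger_gap: 84.8
finger_force: 0.0
```

```bash
python3 - <<'E'
from h import *
np.set_printoptions(precision=2,suppress=True)
s=ctrl.observe();print(s["time"],s["eef_pos"],s["tcp_rot"],s["q"])
w=capture("wrist");np.save("s1.npy",w,allow_pickle=True)
for t in ["socket_large","socket_middle"]:
    for r in models.cut_out(t,w)[:3]: print(t,r["score"],r["location"],ray(w,r["location"],38),r["pixels"].sum())
cv2.imwrite("pics/s1.png",cv2.resize(w["frame"],(800,600),interpolation=cv2.INTER_CUBIC)[:,:,::-1])
E
```

```text
5.9333 [ 438.77 -276.69  121.04] [0.05 3.14 0.  ] [-0.78  0.31  1.76  0.    1.07 -2.32]
socket_large 0.81 [213.9, 64.1] [ 331.32 -318.54   38.  ] 5077
socket_large 0.6 [288.3, 237.6] [ 454.27 -272.96   38.  ] 3840
socket_middle 0.96 [282.0, 329.6] [ 536.15 -280.38   38.  ] 2722
```

View pics/s1.png

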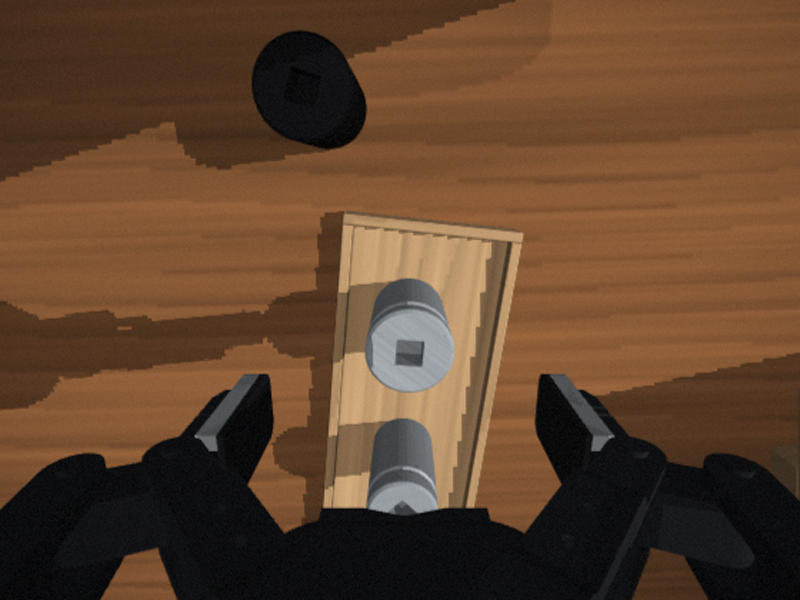

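The socket top circle is centred at about (410,349), with the square hole nearly aligned to the image. The next socket is at (404,490), and the black look-alike is at (302,88).

```bash
python3 - <<'E'
from h import *
np.set_printoptions(precision=2,suppress=True)
w=np.load("s1.npy",allow_pickle=True).item()
k=560/800
W=lambda q,z=70: ray(w,(np.array(q)+.5)*k-.5,z)
print(W((410,349)),np.linalg.norm(W((366,347))-W((454,347))),W((410,306)),W((410,392)))
g=cv2.cvtColor(w["frame"],cv2.COLOR_RGB2GRAY)[205:285,245:330]
cv2.imwrite("pics/s2.png",cv2.resize(g,None,fx=7,fy=7,interpolation=cv2.INTER_CUBIC))
E
```

```text
[ 446.49 -274.24   70.  ] 40.494440554120565 [ 425.8  -273.67   70.  ] [ 468.39 -274.84   70.  ]
```

View pics/s2.png

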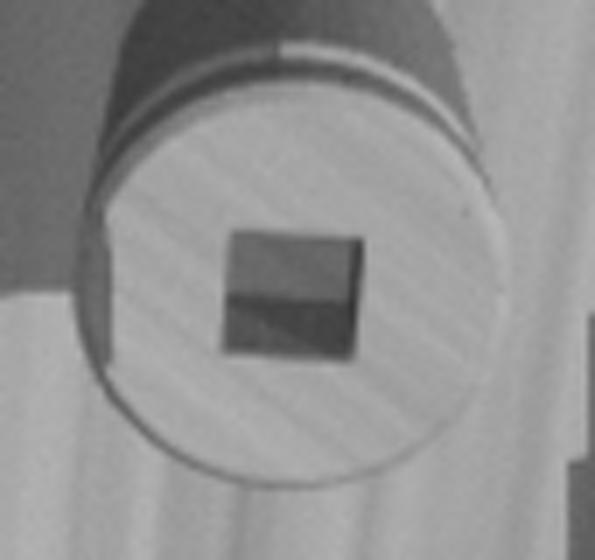

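```bash
python3 - <<'E'
from h import *
np.set_printoptions(precision=2,suppress=True)
w=np.load("s1.npy",allow_pickle=True).item()
W=lambda q,z=70: ray(w,np.array(q)/7+[245-.43,205-.43],z)[:2]
c=np.array([W(q) for q in [(231,230),(364,238),(354,358),(223,352)]]);print(c,c.mean(0))
d=np.roll(c,-1,0)-c;print(np.linalg.norm(d,axis=1),np.degrees(np.arctan2(d[:,1],d[:,0]))%90)
print(W((293,284)),W((78,284))-W((508,284)),W((293,80)),W((293,488)))
s=ctrl.observe();print(s["eef_pos"],s["tcp_rot"])
E
```

```text
[[ 441.57 -280.18]
 [ 442.76 -267.77]
 [ 454.92 -268.95]
 [ 453.92 -281.38]] [ 448.29 -274.57]
[12.46 12.22 12.47 12.4 ] [84.55 84.45 85.38 84.44]
[ 447.18 -274.54] [ -1.25 -40.45] [ 427.09 -273.98] [ 468.41 -275.13]
[ 440.06 -275.38  122.12] [ 0.04  3.14 -0.  ]
```

Emit:
carry_out(
  deltas="-0.0042 0.0006 0.01 0 0 0 0.085;-0.004 0 0.025 0 0 0 0.085;0 0 0.03 0 0 0 0.085;0 0 0.025 0 0 0 0.085;0 0 0 0 0 0 0.085;0 0 0 0 0 0 0.06;0 0 0 0 0 0 0.045;0 0 0 0 0 0 0.03;0 0 0 0 0 0 0.03;0 0 0 0 0 0 0.03;0 0 0 0 0 0 0.03",
)

```text
time: 7.0
eef_pos: [448.4, -275.9, 32.3]
tcp_rot: [0.044, 3.138, -0.003]
wrist_force: [-0.1, 2.3, 4.6]
finger_gap: 41.0
finger_force: 60.0
```

```bash
python3 - <<'E'
from h import *
np.set_printoptions(precision=2,suppress=True)
s=ctrl.observe();print(s)
w=capture("wrist");np.save("s3.npy",w,allow_pickle=True)
cv2.imwrite("pics/s3.png",w["frame"][:,:,::-1])
E
```

```text
{'time': 7.0, 'q': array([-0.76,  0.44,  1.83,  0.  ,  0.87, -2.31]), 'joint_velocities': array([ 0.,  0.,  0., -0., -0.,  0.]), 'joint_torque': array([ -1.07, -43.72, -20.01,  -0.42,  -0.4 ,   0.03]), 'eef_pos': array([ 448.4 , -275.94,   32.35]), 'tcp_rot': array([ 0.04,  3.14, -0.  ]), 'wrist_force': array([-0.12,  2.29,  4.58]), 'torque': array([ 0.27, -0.07,  0.04]), 'finger_force': 59.96654346585274, 'finger_gap': 41.02855403017584}
```

View pics/s3.png

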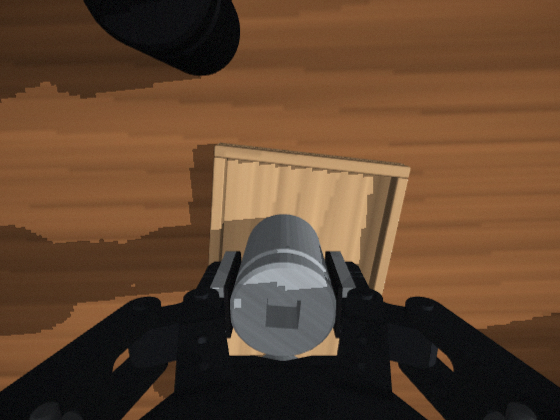

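Emit:
carry_out(
  deltas="0 0 -0.01 0 0 0 0.03;0 0 -0.025 0 0 0 0.03;0 0 -0.04 0 0 0 0.03;0 0 -0.04 0 0 0 0.03;0 0 -0.037 0 0 0 0.03;0 0 0 0 0 0 0.03",
)

```text
time: 7.55
eef_pos: [450.5, -278.4, 191.4]
tcp_rot: [0.043, 3.13, -0.016]
wrist_force: [1.9, -1.3, -2.8]
finger_gap: 40.6
finger_force: 61.7
```

```bash
python3 - <<'E'
from h import *
from scipy.spatial.transform import Rotation as R
np.set_printoptions(precision=2,suppress=True)
s=ctrl.observe();print(s["time"],s["eef_pos"],s["wrist_force"],s["finger_gap"],s["tcp_rot"])
w=capture("wrist");s2=ctrl.observe();print(s2["eef_pos"],s2["tcp_rot"])
w0=np.load("s3.npy",allow_pickle=True).item()
print("s3 square:",ray(w0,(283.3,315),70))
Rt=R.from_rotvec(s2["tcp_rot"]).as_matrix();print("yaw",np.degrees(np.arctan2(Rt[1,0],Rt[0,0])),"tilt",Rt[:,2])
for p in (w0,w): print(np.array(p["extrinsics"])[:3,3])
g=cv2.cvtColor(w["frame"],cv2.COLOR_RGB2GRAY)[260:365,220:345]
cv2.imwrite("pics/s4.png",cv2.resize(g,None,fx=5,fy=5,interpolation=cv2.INTER_CUBIC))
np.save("s4.npy",w,allow_pickle=True)
E
```

```text
7.55 [ 450.48 -278.4   191.4 ] [ 1.87 -1.35 -2.81] 40.58468205579733 [ 0.04  3.13 -0.02]
[ 449.28 -277.37  187.71] [ 0.04  3.13 -0.01]
s3 square: [ 448.57 -275.62   70.  ]
yaw 178.4097665178455 tilt [ 0.01 -0.01 -1.  ]
[ 376.76 -273.55  173.68]
[ 377.69 -274.81  332.13]
```

View pics/s4.png

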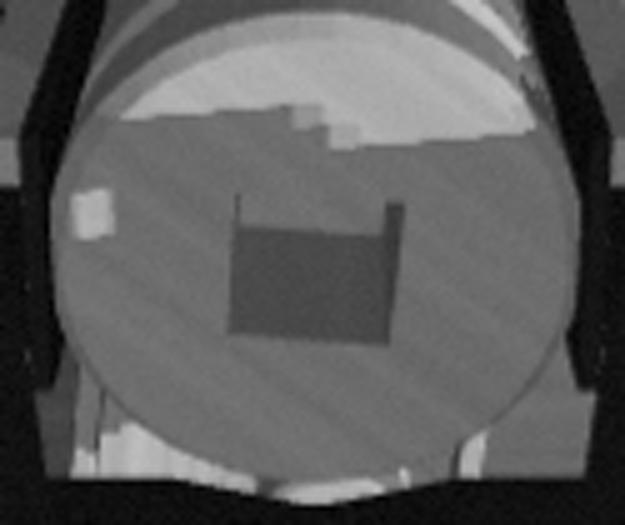

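Emit:
carry_out(
  deltas="-0.0028 0.017 0 0 0 0 0.03;-0.0056 0.034 0 0 0 0 0.03;-0.0056 0.034 0 0 0 0 0.03;-0.0056 0.034 0 0 0 0 0.03;-0.0056 0.034 0 0 0 0 0.03;-0.0056 0.034 0 0 0 0 0.03;-0.0056 0.034 0 0 0 0 0.03;-0.0056 0.034 0 0 0 0 0.03;-0.0056 0.034 0 0 0 0 0.03;-0.0027 0.0164 0 0 0 0 0.03;0 0 0.005 0 0 0.05 0.03;0 0 0.005 0 0 0.05 0.03;0 0 0 0 0 0 0.03;0 0 0 0 0 0 0.03;0 0 0 0 0 0 0.03",
)

```text
time: 8.85
eef_pos: [505.4, 28.4, 171.8]
tcp_rot: [-0.199, -3.134, -0.0]
wrist_force: [0.2, -0.5, -3.3]
finger_gap: 40.9
finger_force: 61.8
```

```bash
cat > st.py <<'E'
from h import *
from scipy.spatial.transform import Rotation as R
np.set_printoptions(precision=2,suppress=True)
s=ctrl.observe();capture("side");s2=ctrl.observe()
for s in (s,s2):
    Rt=R.from_rotvec(s["tcp_rot"]).as_matrix();print(s["time"],s["eef_pos"],"yaw %.2f"%np.degrees(np.arctan2(Rt[1,0],Rt[0,0])),Rt[:2,2],"F",s["wrist_force"],"M",s["torque"],s["finger_gap"])
E
python3 st.py
```

```text
8.85 [505.41  28.4  171.79] yaw 172.73 [-0.  0.] F [ 0.24 -0.51 -3.35] M [ 0.05 -0.01 -0.03] 40.89372883751382
8.9 [505.71  28.25 172.07] yaw 172.71 [-0.  0.] F [ 0.71  0.35 -3.86] M [-0.05  0.01 -0.01] 40.71735420046279
```

Emit:
carry_out(
  deltas="-0.0015 0 0.005 0 0 0 0.03;0 0 0.005 0 0 0 0.03;0 0 0.003 0 0 0 0.03;0 0 0.002 0 0 0 0.03;0 0 0.002 0 0 0 0.03;0 0 0.002 0 0 0 0.03;0 0 0.001 0 0 0 0.03;0 0 0 0 0 0 0.03",
)

```text
time: 9.57
eef_pos: [508.1, 28.1, 154.2]
tcp_rot: [0.2, 3.133, -0.001]
wrist_force: [-3.8, -0.1, 9.5]
finger_gap: 40.9
finger_force: 63.2
```

```bash
python3 st.py
```

```text
9.5667 [508.13  28.07 154.17] yaw 172.69 [ 0. -0.] F [-3.83 -0.06  9.53] M [-0.1   0.72 -0.05] 40.85917317975935
9.6167 [508.13  28.08 154.19] yaw 172.69 [ 0. -0.] F [-4.05 -0.53  9.49] M [-0.13  0.72 -0.01] 41.10306107795591
```

Emit:
carry_out(
  deltas="0.0007 0 0 0 0 0 0.03;0.0008 0 0.0005 0 0 0 0.03;0 0 0.0005 0 0 0.03 0.03;0 0 0.0005 0 0 0.03 0.03;0 0 0 0 0 0 0.03",
)

```text
time: 10.03
eef_pos: [507.9, 28.0, 153.8]
tcp_rot: [0.296, 3.122, -0.002]
wrist_force: [-2.9, -0.6, 13.6]
finger_gap: 40.8
finger_force: 63.4
```

```bash
python3 st.py
```

```text
10.0333 [507.89  28.01 153.79] yaw 169.18 [ 0.01 -0.  ] F [-2.89 -0.64 13.6 ] M [-0.17  0.49  0.1 ] 40.779079603507824
10.0833 [507.89  28.03 153.8 ] yaw 169.25 [ 0.01 -0.  ] F [-2.7   0.31 12.56] M [-0.16  0.49  0.08] 40.969256030787136
```

Emit:
carry_out(
  deltas="0 0 0 0 0 -0.04 0.03;0 0 0 0 0 -0.04 0.03;0 0 0 0 0 -0.04 0.03;0 0 0 0 0 -0.03 0.03;0 0 0 0 0 0 0.03",
)

```text
time: 10.5
eef_pos: [507.9, 28.0, 153.8]
tcp_rot: [0.057, 3.135, -0.002]
wrist_force: [-2.7, -1.7, 13.0]
finger_gap: 40.7
finger_force: 63.3
```

```bash
python3 st.py; python3 - <<'E'
from h import *
ims=[]
for n in ("scene","side"):
    p=capture(n); u,v=[int(x) for x in proj(p,(507,28,140))]
    ims.append(cv2.resize(p["frame"][v-40:v+40,u-40:u+40],(400,400),interpolation=cv2.INTER_CUBIC))
cv2.imwrite("pics/c1.png",np.hstack(ims)[:,:,::-1])
E
```

```text
10.5 [507.91  27.96 153.8 ] yaw 177.92 [ 0.01 -0.  ] F [-2.7  -1.66 12.95] M [-0.18  0.48 -0.15] 40.72840812581354
10.55 [507.93  27.98 153.8 ] yaw 177.85 [ 0.01 -0.  ] F [-2.27 -2.03 13.4 ] M [-0.19  0.55 -0.17] 41.142351367083904
```

View pics/c1.png

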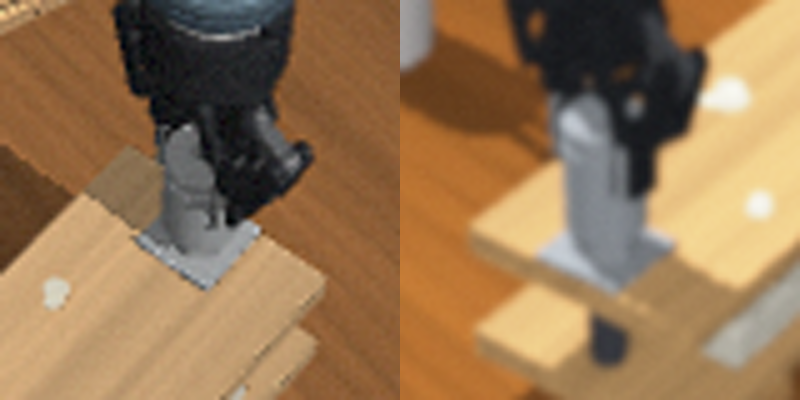

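Emit:
carry_out(
  deltas="0 0 0 0 0 -0.07 0.03;0 0 0 0 0 -0.07 0.03;0 0 0 0 0 -0.07 0.03;0 0 0.0005 0 0 -0.07 0.03;0 0 0 0 0 -0.03 0.03;0 0 0 0 0 -0.03 0.03;0 0 0 0 0 -0.03 0.03;0 0 0 0 0 -0.03 0.03;0 0 0 0 0 0 0.03",
)

```text
time: 11.4
eef_pos: [508.0, 27.8, 153.6]
tcp_rot: [-0.568, 3.084, -0.005]
wrist_force: [-2.8, -1.0, 14.7]
finger_gap: 40.8
finger_force: 63.5
```

```bash
python3 st.py
```

```text
11.4 [508.02  27.82 153.56] yaw -159.15 [ 0.01 -0.  ] F [-2.78 -0.98 14.71] M [-0.26  0.63  0.04] 40.76943116983301
11.45 [508.01  27.82 153.53] yaw -159.21 [ 0.01 -0.  ] F [-2.15 -1.21 15.61] M [-0.28  0.62  0.03] 40.79366194952692
```

Emit:
carry_out(
  deltas="0.0009 0.0004 0 0 0 -0.03 0.03;0.0009 0.0004 0.0005 0 0 -0.03 0.03;0 0 0.0005 0 0 -0.03 0.03;0 0 0.0005 0 0 -0.03 0.03;0 0 0 0 0 0 0.03",
)

```text
time: 11.87
eef_pos: [507.5, 27.6, 151.4]
tcp_rot: [-0.751, 3.042, -0.007]
wrist_force: [5.3, -3.0, 5.7]
finger_gap: 40.6
finger_force: 62.5
```

```bash
python3 st.py
```

```text
11.8667 [507.51  27.6  151.35] yaw -152.28 [ 0.01 -0.  ] F [ 5.27 -2.97  5.74] M [-0.53 -0.81  0.25] 40.57690391822406
11.9167 [507.49  27.61 151.23] yaw -152.36 [ 0.01 -0.  ] F [ 3.69 -2.84  6.7 ] M [-0.55 -0.86  0.21] 40.581144120838665
```

Emit:
carry_out(
  deltas="-0.0007 -0.0004 0.0005 0 0 0.02 0.03;0 0 0.0015 0 0 0.02 0.03;0 0 0.002 0 0 0 0.03;0 0 0.002 0 0 0 0.03;0 0 0 0 0 0 0.03",
)

```text
time: 12.33
eef_pos: [508.2, 27.8, 148.5]
tcp_rot: [-0.687, 3.056, -0.007]
wrist_force: [-4.1, -1.6, 31.4]
finger_gap: 40.8
finger_force: 65.2
```

```bash
python3 st.py
```

```text
12.3333 [508.21  27.78 148.46] yaw -154.65 [ 0.01 -0.  ] F [-4.09 -1.57 31.39] M [-0.29  0.92  0.2 ] 40.75968874724615
12.3833 [508.19  27.77 148.39] yaw -154.66 [ 0.01 -0.  ] F [-4.61 -1.02 31.82] M [-0.29  0.95  0.17] 40.860701097519076
```

Emit:
carry_out(
  deltas="0.0004 0.0002 -0.001 0 0 -0.02 0.03;0 0 0 0 0 -0.03 0.03;0 0 0 0 0 -0.03 0.03;0 0 0 0 0 0 0.03",
)

```text
time: 12.72
eef_pos: [507.5, 27.5, 147.5]
tcp_rot: [-0.811, 3.027, -0.007]
wrist_force: [0.7, -2.9, 13.3]
finger_gap: 40.7
finger_force: 63.3
```

```bash
python3 st.py
```

```text
12.7167 [507.53  27.53 147.48] yaw -150.00 [ 0.01 -0.  ] F [ 0.65 -2.92 13.31] M [-0.39 -0.44  0.2 ] 40.66729416403878
12.7667 [507.58  27.55 147.23] yaw -150.07 [ 0.01 -0.  ] F [ 0.97 -3.51 14.17] M [-0.4  -0.36  0.18] 40.7323054733657
```

Emit:
carry_out(
  deltas="0 0 0.001 0 0 -0.02 0.03;0 0 0.001 0 0 -0.02 0.03;0 0 0.001 0 0 0 0.03;0 0 0.001 0 0 0 0.03;0 0 0 0 0 0 0.03",
)

```text
time: 13.18
eef_pos: [507.8, 27.5, 143.3]
tcp_rot: [-0.869, 3.011, -0.008]
wrist_force: [0.3, -2.6, 15.2]
finger_gap: 40.8
finger_force: 63.9
```

```bash
python3 st.py
```

```text
13.1833 [507.75  27.53 143.33] yaw -147.79 [ 0.01 -0.  ] F [ 0.25 -2.59 15.22] M [-0.44 -0.22  0.2 ] 40.76534053238147
13.2333 [507.75  27.55 143.29] yaw -147.79 [ 0.01 -0.  ] F [ 1.19 -2.79 16.11] M [-0.44 -0.2   0.22] 40.79842053046727
```

Emit:
carry_out(
  deltas="0 0 0.001 0 0 -0.02 0.03;0 0 0.001 0 0 0 0.03;0 0 0.001 0 0 0 0.03;0 0 0.001 0 0 0 0.03;0 0 0.001 0 0 0 0.03;0 0 0.001 0 0 0 0.03;0 0 0 0 0 0 0.03",
)

```text
time: 13.82
eef_pos: [507.9, 27.5, 138.3]
tcp_rot: [-0.899, 3.002, -0.008]
wrist_force: [-1.8, -1.5, 23.5]
finger_gap: 40.9
finger_force: 64.9
```

```bash
python3 st.py
```

```text
13.8167 [507.9   27.53 138.29] yaw -146.65 [ 0.01 -0.  ] F [-1.76 -1.47 23.5 ] M [-0.28  0.32  0.17] 40.906113325298335
13.8667 [507.87  27.57 138.28] yaw -146.65 [ 0.01 -0.  ] F [-2.37 -2.25 23.83] M [-0.32  0.36  0.17] 41.057771605392496
```

Emit:
carry_out(
  deltas="0 0 0.001 0 0 0 0.03;0 0 0 0 0 0 0.03",
)

```text
time: 14.03
eef_pos: [507.9, 27.5, 138.2]
tcp_rot: [-0.899, 3.001, -0.008]
wrist_force: [-4.6, -2.7, 32.4]
finger_gap: 41.2
finger_force: 65.7
```

```bash
python3 st.py; python3 - <<'E'
from h import *
w0=np.load("s4.npy",allow_pickle=True).item();w=capture("wrist");np.save("s5.npy",w,allow_pickle=True)
a,b=[cv2.resize(cv2.cvtColor(x["frame"],cv2.COLOR_RGB2GRAY)[240:380,210:355],None,fx=2.75,fy=4,interpolation=cv2.INTER_CUBIC) for x in (w0,w)]
cv2.imwrite("pics/cmp.png",np.hstack([a,b]))
E
```

```text
14.0333 [507.93  27.54 138.24] yaw -146.64 [ 0.01 -0.  ] F [-4.59 -2.74 32.39] M [-0.19  0.89  0.23] 41.17138216435719
14.0833 [507.94  27.56 138.24] yaw -146.65 [ 0.01 -0.  ] F [-4.47 -2.34 30.16] M [-0.12  0.89  0.17] 40.76346397422215
```

View pics/cmp.png

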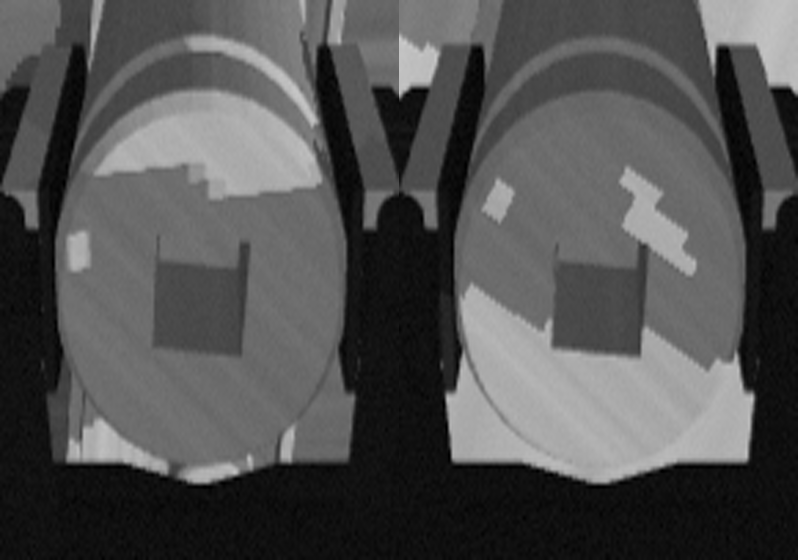

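Emit:
carry_out(
  deltas="0 0 -0.001 0 0 0.03 0.03;0 0 0 0 0 0.03 0.03;0 0 0 0 0 0 0.03",
)

```text
time: 14.38
eef_pos: [507.9, 27.6, 138.3]
tcp_rot: [-0.806, 3.028, -0.008]
wrist_force: [-1.5, -1.4, 23.8]
finger_gap: 40.7
finger_force: 64.5
```

```bash
python3 st.py
```

```text
14.3833 [507.89  27.57 138.27] yaw -150.17 [ 0.01 -0.  ] F [-1.51 -1.37 23.84] M [-0.31  0.37  0.02] 40.656196776391724
14.4333 [507.88  27.58 138.28] yaw -150.12 [ 0.01 -0.  ] F [-1.99 -2.35 23.5 ] M [-0.32  0.32 -0.  ] 40.96257682832847
```

Emit:
carry_out(
  deltas="0 0 0 0 0 0.03 0.03;0 0 0 0 0 0.03 0.03;0 0 0 0 0 0 0.03",
)

```text
time: 14.68
eef_pos: [507.8, 27.6, 138.3]
tcp_rot: [-0.715, 3.051, -0.007]
wrist_force: [-1.2, -1.8, 23.6]
finger_gap: 40.4
finger_force: 64.5
```

```bash
python3 st.py
```

```text
14.6833 [507.83  27.63 138.27] yaw -153.61 [ 0.01 -0.  ] F [-1.22 -1.82 23.61] M [-0.32  0.38  0.08] 40.42383837625689
14.7333 [507.86  27.63 138.28] yaw -153.56 [ 0.01 -0.  ] F [-2.53 -2.88 23.59] M [-0.28  0.37  0.02] 40.79266277212192
```

Emit:
carry_out(
  deltas="0 0 0 0 0 0.03 0.03;0 0 0 0 0 0.03 0.03;0 0 0 0 0 0 0.03",
)

```text
time: 14.98
eef_pos: [507.8, 27.7, 138.3]
tcp_rot: [-0.623, 3.07, -0.006]
wrist_force: [-1.4, -1.7, 24.6]
finger_gap: 41.1
finger_force: 64.5
```

```bash
python3 st.py
```

```text
14.9833 [507.83  27.66 138.27] yaw -157.05 [ 0.01 -0.  ] F [-1.38 -1.75 24.61] M [-0.25  0.38  0.11] 41.08995165489063
15.0333 [507.85  27.68 138.29] yaw -156.99 [ 0.01 -0.  ] F [-1.22 -2.94 22.98] M [-0.26  0.3   0.01] 40.85840506970016
```

Emit:
carry_out(
  deltas="0 0 0 0 0 0.03 0.03;0 0 0 0 0 0.03 0.03;0 0 0 0 0 0 0.03",
)

```text
time: 15.28
eef_pos: [507.8, 27.8, 138.3]
tcp_rot: [-0.531, 3.088, -0.006]
wrist_force: [-1.4, -2.2, 22.9]
finger_gap: 40.8
finger_force: 64.5
```

```bash
python3 st.py
```

```text
15.2833 [507.82  27.76 138.27] yaw -160.48 [ 0.01 -0.  ] F [-1.38 -2.19 22.9 ] M [-0.31  0.37 -0.  ] 40.7590987763832
15.3333 [507.82  27.72 138.26] yaw -160.43 [ 0.01 -0.  ] F [-2.23 -1.11 23.55] M [-0.27  0.35 -0.  ] 40.769684952772415
```

Emit:
carry_out(
  deltas="0 0 0 0 0 0.03 0.03;0 0 0 0 0 0.03 0.03;0 0 0 0 0 0 0.03",
)

```text
time: 15.58
eef_pos: [507.8, 27.8, 138.3]
tcp_rot: [-0.438, 3.102, -0.005]
wrist_force: [-1.5, -1.4, 23.3]
finger_gap: 40.8
finger_force: 64.5
```

```bash
python3 st.py
```

```text
15.5833 [507.78  27.76 138.26] yaw -163.92 [ 0.01 -0.  ] F [-1.49 -1.39 23.31] M [-0.29  0.38 -0.08] 40.792420950439876
15.6333 [507.81  27.78 138.25] yaw -163.87 [ 0.01 -0.  ] F [-2.14 -2.09 23.5 ] M [-0.24  0.36  0.  ] 40.95592662854986
```

Emit:
carry_out(
  deltas="0 0 0 0 0 0.03 0.03;0 0 0 0 0 0.03 0.03;0 0 0 0 0 0 0.03",
)

```text
time: 15.88
eef_pos: [507.8, 27.8, 138.3]
tcp_rot: [-0.345, 3.114, -0.005]
wrist_force: [-1.2, -0.8, 23.5]
finger_gap: 40.7
finger_force: 64.5
```

```bash
python3 st.py
```

```text
15.8833 [507.79  27.82 138.28] yaw -167.36 [ 0.01 -0.  ] F [-1.24 -0.76 23.5 ] M [-0.21  0.37  0.01] 40.68266598673456
15.9333 [507.78  27.81 138.24] yaw -167.31 [ 0.01 -0.  ] F [-1.94 -2.37 23.11] M [-0.34  0.36 -0.  ] 41.00853422591486
```

Emit:
carry_out(
  deltas="0 0 0 0 0 0.03 0.03;0 0 0 0 0 0.03 0.03;0 0 0 0 0 0.03 0.03",
)

```text
time: 16.18
eef_pos: [507.8, 27.9, 138.2]
tcp_rot: [-0.205, 3.126, -0.004]
wrist_force: [-1.6, -1.6, 23.3]
finger_gap: 41.0
finger_force: 64.5
```

```bash
python3 st.py; python3 - <<'E'
from h import *
a=np.load("s5.npy",allow_pickle=True).item()["frame"];b=capture("wrist")["frame"]
g=[cv2.cvtColor(x,cv2.COLOR_RGB2GRAY).astype(int) for x in (a,b)]
print("hole diff",np.abs(g[0]-g[1])[305:328,266:300].mean(), [x[312:325,270:296].mean() for x in g])
cv2.imwrite("pics/b.png",b[:,:,::-1])
E
```

```text
16.1833 [507.78  27.86 138.24] yaw -172.49 [ 0.01 -0.  ] F [-1.6  -1.58 23.26] M [-0.18  0.38  0.33] 41.03324953089215
16.2333 [507.79  27.87 138.25] yaw -172.61 [ 0.01 -0.  ] F [-1.18 -1.37 24.21] M [-0.23  0.39  0.15] 40.86175178016643
hole diff 4.792838874680307 [np.float64(72.91124260355029), np.float64(70.1094674556213)]
```

Emit:
carry_out(
  deltas="0 0 -0.0005 0 0 0.04 0.03;0 0 0 0 0 0.04 0.03;0 0 0 0 0 0.04 0.03",
)

```text
time: 16.53
eef_pos: [507.7, 28.0, 138.3]
tcp_rot: [-0.016, 3.133, -0.003]
wrist_force: [-0.2, -0.3, 19.5]
finger_gap: 41.0
finger_force: 64.1
```

```bash
python3 st.py
```

```text
16.5333 [507.69  27.97 138.27] yaw -179.40 [ 0.01 -0.  ] F [-0.18 -0.32 19.54] M [-0.32  0.21  0.26] 41.03397964102584
16.5833 [507.71  27.97 138.27] yaw -179.55 [ 0.01 -0.  ] F [-1.34 -0.34 18.87] M [-0.27  0.16  0.14] 40.34454772512243
```

Emit:
carry_out(
  deltas="0 0 0 0 0 0.04 0.03;0 0 0 0 0 0.04 0.03;0 0 0 0 0 0.04 0.03",
)

```text
time: 16.83
eef_pos: [507.7, 28.0, 138.3]
tcp_rot: [0.171, 3.128, -0.002]
wrist_force: [-0.0, 0.7, 20.1]
finger_gap: 40.5
finger_force: 64.1
```

```bash
python3 st.py
```

```text
16.8333 [507.71  28.04 138.3 ] yaw 173.72 [ 0.01 -0.  ] F [-0.01  0.68 20.1 ] M [-0.26  0.2   0.33] 40.51480376762185
16.8833 [507.67  28.07 138.27] yaw 173.57 [ 0.01 -0.  ] F [-0.31 -0.17 20.24] M [-0.21  0.16  0.18] 41.281723737262034
```

Emit:
carry_out(
  deltas="0 0 0 0 0 0.04 0.03;0 0 0 0 0 0.04 0.03;0 0 0 0 0 0.04 0.03",
)

```text
time: 17.13
eef_pos: [507.7, 28.1, 138.3]
tcp_rot: [0.359, 3.112, -0.001]
wrist_force: [-0.5, -0.6, 19.9]
finger_gap: 40.8
finger_force: 64.1
```

```bash
python3 st.py
```

```text
17.1333 [507.69  28.13 138.3 ] yaw 166.85 [ 0.01 -0.  ] F [-0.46 -0.6  19.93] M [-0.19  0.24  0.29] 40.819902680427795
17.1833 [507.69  28.15 138.28] yaw 166.70 [ 0.01 -0.  ] F [-0.2   0.34 20.23] M [-0.14  0.22  0.16] 40.775871630651004
```

Emit:
carry_out(
  deltas="0 0 0 0 0 0.04 0.03;0 0 0 0 0 0.04 0.03;0 0 0 0 0 0.04 0.03",
)

```text
time: 17.43
eef_pos: [507.7, 28.2, 138.3]
tcp_rot: [0.544, 3.085, -0.0]
wrist_force: [0.1, 1.7, 20.7]
finger_gap: 40.7
finger_force: 64.1
```

```bash
python3 st.py
```

```text
17.4333 [507.71  28.2  138.32] yaw 159.99 [ 0.01 -0.  ] F [ 0.08  1.68 20.69] M [-0.13  0.19  0.75] 40.65841247094753
17.4833 [507.7   28.24 138.3 ] yaw 159.86 [ 0.01 -0.  ] F [-0.02  1.09 21.09] M [-0.12  0.23  0.57] 41.186389990716954
```

Emit:
carry_out(
  deltas="0 0 0 0 0 0.04 0.03;0 0 0 0 0 0.04 0.03;0 0 0 0 0 0.04 0.03",
)

```text
time: 17.73
eef_pos: [507.5, 28.6, 138.2]
tcp_rot: [0.724, 3.049, 0.001]
wrist_force: [0.3, 1.1, 21.5]
finger_gap: 40.8
finger_force: 64.4
```

```bash
python3 st.py
```

```text
17.7333 [507.46  28.6  138.17] yaw 153.27 [ 0.01 -0.  ] F [ 0.25  1.08 21.47] M [0.05 0.07 1.82] 40.758115523760374
17.7833 [507.44  28.63 138.18] yaw 153.13 [ 0.01 -0.  ] F [-0.7   2.48 19.91] M [0.15 0.15 1.52] 40.75569297420332
```

Emit:
carry_out(
  deltas="0 0 -0.0007 0 0 -0.04 0.03;0 0 0 0 0 -0.04 0.03;0 0 0 0 0 -0.04 0.03",
)

```text
time: 18.03
eef_pos: [507.3, 28.5, 138.2]
tcp_rot: [0.541, 3.087, 0.001]
wrist_force: [0.9, 0.9, 16.0]
finger_gap: 40.5
finger_force: 63.8
```

```bash
python3 st.py
```

```text
18.0333 [507.3   28.53 138.18] yaw 160.11 [ 0.01 -0.  ] F [ 0.91  0.9  15.97] M [-0.03 -0.04 -0.33] 40.453286822353284
18.0833 [507.28  28.55 138.21] yaw 160.26 [ 0.01 -0.  ] F [ 1.4   1.74 14.93] M [ 0.06 -0.07 -0.1 ] 40.72229872447603
```

Emit:
carry_out(
  deltas="0 0 0 0 0 -0.04 0.03;0 0 0 0 0 -0.04 0.03",
)

```text
time: 18.25
eef_pos: [507.3, 28.4, 138.2]
tcp_rot: [0.418, 3.106, 0.001]
wrist_force: [-0.0, 0.2, 16.4]
finger_gap: 40.6
finger_force: 63.8
```

```bash
python3 st.py
```

```text
18.25 [507.28  28.44 138.2 ] yaw 164.68 [ 0.01 -0.  ] F [-0.03  0.2  16.42] M [-0.02  0.01 -0.31] 40.64408340919492
18.3 [507.26  28.44 138.19] yaw 164.84 [ 0.01 -0.  ] F [ 0.73  1.58 14.65] M [ 0.06 -0.1  -0.08] 40.59577196248258
```

Emit:
carry_out(
  deltas="0 0 0 0 0 -0.04 0.03;0 0 0 0 0 -0.04 0.03",
)

```text
time: 18.47
eef_pos: [507.3, 28.3, 138.2]
tcp_rot: [0.293, 3.12, -0.0]
wrist_force: [-0.7, 0.4, 16.4]
finger_gap: 40.7
finger_force: 63.9
```

```bash
python3 st.py
```

```text
18.4667 [507.26  28.32 138.2 ] yaw 169.26 [ 0.01 -0.  ] F [-0.65  0.44 16.43] M [-0.05 -0.   -0.37] 40.65760040002144
18.5167 [507.27  28.32 138.2 ] yaw 169.42 [ 0.01 -0.  ] F [ 0.37 -0.69 15.06] M [-0.01 -0.06 -0.1 ] 41.13622648725636
```

Emit:
carry_out(
  deltas="0 0 -0.002 0 0 0 0.03;0 0 -0.002 0 0 0 0.03;0 0 -0.001 0 0 -0.03 0.03;0 0 0 0 0 -0.03 0.03",
)

```text
time: 18.85
eef_pos: [506.5, 28.3, 138.5]
tcp_rot: [0.201, 3.131, 0.0]
wrist_force: [11.4, -1.1, -17.9]
finger_gap: 40.5
finger_force: 64.3
```

```bash
python3 st.py
```

```text
18.85 [506.54  28.29 138.52] yaw 172.65 [0. 0.] F [ 11.43  -1.13 -17.86] M [-0.19 -2.05 -0.25] 40.50370200083434
18.9 [506.55  28.3  138.52] yaw 172.77 [0. 0.] F [ 11.49  -1.84 -17.48] M [-0.22 -2.11 -0.15] 40.80076975655377
```

Emit:
carry_out(
  deltas="0 0 0 0 0 0.03 0.03;0 0 0 0 0 0.03 0.03",
)

```text
time: 19.07
eef_pos: [506.6, 28.4, 138.5]
tcp_rot: [0.298, 3.124, 0.001]
wrist_force: [11.8, -0.8, -18.0]
finger_gap: 40.7
finger_force: 64.7
```

```bash
python3 st.py
```

```text
19.0667 [506.58  28.37 138.51] yaw 169.12 [0. 0.] F [ 11.81  -0.82 -18.03] M [-0.07 -2.1   0.24] 40.66211990959641
19.1167 [506.59  28.38 138.5 ] yaw 169.00 [0. 0.] F [ 12.81  -1.05 -18.06] M [-0.08 -2.08  0.05] 40.90729010151299
```

Emit:
carry_out(
  deltas="0 0 0 0 0 0.03 0.03;0 0 0 0 0 0.03 0.03",
)

```text
time: 19.28
eef_pos: [506.6, 28.5, 138.5]
tcp_rot: [0.391, 3.114, 0.001]
wrist_force: [12.8, -0.4, -18.6]
finger_gap: 40.5
finger_force: 64.7
```

```bash
python3 st.py
```

```text
19.2833 [506.61  28.46 138.52] yaw 165.67 [0. 0.] F [ 12.76  -0.37 -18.61] M [ 0.01 -2.1   0.22] 40.54358437244876
19.3333 [506.62  28.48 138.54] yaw 165.56 [0. 0.] F [ 11.97  -1.43 -18.29] M [-0.02 -2.07  0.06] 40.67521840670106
```

Emit:
carry_out(
  deltas="0 0 0 0 0 0.03 0.03;0 0 0 0 0 0.03 0.03",
)

```text
time: 19.5
eef_pos: [506.6, 28.6, 138.5]
tcp_rot: [0.484, 3.1, 0.001]
wrist_force: [12.5, 0.4, -18.2]
finger_gap: 40.7
finger_force: 64.7
```

```bash
python3 st.py
```

```text
19.5 [506.62  28.57 138.51] yaw 162.24 [0. 0.] F [ 12.48   0.39 -18.24] M [ 0.04 -2.12  0.3 ] 40.70220842846502
19.55 [506.6   28.6  138.51] yaw 162.12 [0. 0.] F [ 12.61   0.09 -17.86] M [ 0.09 -2.07  0.04] 40.660091118562875
```

Emit:
carry_out(
  deltas="-0.0005 0.0002 0.002 0 0 0 0.03;-0.0005 0.0002 0.002 0 0 0 0.03;0 0 0.0015 0 0 0.02 0.03;0 0 0 0 0 0.03 0.03;0 0 0 0 0 0.03 0.03",
)

```text
time: 19.97
eef_pos: [507.3, 28.6, 138.2]
tcp_rot: [0.606, 3.077, 0.0]
wrist_force: [-4.0, 0.8, 23.9]
finger_gap: 40.6
finger_force: 69.1
```

```bash
python3 st.py
```

```text
19.9667 [507.31  28.58 138.19] yaw 157.73 [ 0.01 -0.  ] F [-4.04  0.81 23.89] M [0.12 0.67 0.41] 40.58525348729478
20.0167 [507.33  28.58 138.19] yaw 157.61 [ 0.01 -0.  ] F [-3.41  0.39 22.16] M [-0.    0.68  0.26] 40.72420390025541
```

Emit:
carry_out(
  deltas="0 0 0 0 0 0.03 0.03;0 0 0 0 0 0.03 0.03;0 0 0 0 0 0 0.03",
)

```text
time: 20.27
eef_pos: [507.4, 28.6, 138.2]
tcp_rot: [0.695, 3.058, -0.0]
wrist_force: [-3.6, 0.9, 22.0]
finger_gap: 40.9
finger_force: 68.8
```

```bash
python3 st.py
```

```text
20.2667 [507.37  28.65 138.18] yaw 154.38 [ 0.01 -0.  ] F [-3.59  0.92 22.  ] M [0.1  0.56 0.97] 40.902663187404976
20.3167 [507.35  28.66 138.17] yaw 154.43 [ 0.01 -0.  ] F [-4.74  1.22 22.62] M [0.11 0.63 0.87] 41.24437976668565
```

Emit:
carry_out(
  deltas="0 0 0 0 0 0.03 0.03;0 0 0 0 0 0 0.03;0 0 0 0 0 0 0.03;0 0 0 0 0 0 0.03;0 0 0 0 0 0 0.03",
)

```text
time: 20.73
eef_pos: [507.4, 28.7, 138.2]
tcp_rot: [0.736, 3.048, -0.0]
wrist_force: [-3.2, 0.6, 22.4]
finger_gap: 40.9
finger_force: 68.8
```

```bash
python3 st.py
```

```text
20.7333 [507.4   28.68 138.19] yaw 152.83 [ 0.01 -0.  ] F [-3.23  0.63 22.38] M [0.15 0.52 1.69] 40.91848330737299
20.7833 [507.4   28.67 138.19] yaw 152.83 [ 0.01 -0.  ] F [-3.54  0.72 22.79] M [0.09 0.51 1.71] 40.77774260277677
```

Emit:
carry_out(
  deltas="0 0 0 0 0 0 0.03;0 0 0 0 0 0 0.03;0 0 0 0 0 0 0.03;0 0 0 0 0 0 0.03;0 0 0 0 0 0 0.03;0 0 0 0 0 0 0.03",
)

```text
time: 21.28
eef_pos: [507.4, 28.7, 138.2]
tcp_rot: [0.737, 3.048, -0.0]
wrist_force: [-2.5, 1.0, 22.5]
finger_gap: 40.7
finger_force: 68.8
```

```bash
python3 st.py
```

```text
21.2833 [507.41  28.67 138.21] yaw 152.83 [ 0.01 -0.  ] F [-2.55  0.96 22.47] M [0.08 0.53 1.65] 40.722117257031684
21.3333 [507.41  28.68 138.19] yaw 152.83 [ 0.01 -0.  ] F [-2.9   0.94 22.1 ] M [0.12 0.52 1.64] 40.8629947036679
```

```bash
python3 -c "
from cell import hand_in
print(hand_in())"
```

```text
the job is handed in; nothing more can be done
None
```

The large socket is fully home on the nut nearer the robot, which is turned clockwise to its stop (1.65 N m, steady) with the socket still gripped; I tried only this one, having judged from the camera and the snug fit that the nut is about 30 mm across flats, so the two smaller sockets were not tried.

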